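Tip the small bottles into the V-trough

ROBOT

A 6-joint arm with a two-finger parallel gripper is mounted at the origin on a cart in front of the work surface, level with it; the furniture and walls round the work are solid. World frame = base frame: x ahead of the robot, y to its left, z up, the work surface at z = 0. Lengths are in m, angles in rad, forces in N, time in s.
With the tool pointing down it reaches from about 0.375 to 0.9 m from the base axis. Payload 3.1 kg.
Tool frame: the origin (TCP) lies midway between the tips of the shut fingers; the grasp point (between the pads) lies robot.grip_depth behind it (robot.grip_depth is the distance from the TCP to the grasp point, in m); z points along the fingers, y is the line along which they close (so a half turn about z gives the same grasp; the last joint's range is limited). The gripper opens to 87 mm and grips with 3 to 60 N. Pads are 19 mm wide; open, the fingers measure 117 mm over their backs; the gripper's body (75 mm by 190 mm) begins 51 mm behind the grasp point.
Start: joints at [1.067, 0.527, 1.433, -0, 1.181, -0.178], TCP at [0.2, 0.592, 0.223] pointing down, gripper open.
Joint ranges: [-3.08, 3.08], [-0.75, 2.2], [0.22, 2.44], [-1.43, 4.57], [0, 2.65], [-2.85, 2.85]. Speed limits (rad/s): [2.79, 2.79, 3.14, 3.14, 3.14, 3.14].

INTERFACE

Orientations are given as a unit quaternion [x, y, z, w].
In Python, from rig import robot, cams, hand_in, get_obs gives the robot as it stands (robot), with the cameras (cams), the job as plain functions and the readings as plain functions.
- The arm moves only by the shell command python3 nudge.py 'ROWS' [OPENING] [FORCE]. ROWS is a JSON list of rows, 1 to 20 of them, each of 4 numbers: dx, dy, dz in m, then a turn about the tool's z in rad; each row shifts and turns the commanded pose from where the row before left it, along the tool's axes as they then stand; what a row does not reach is not made up. A row lasts 1/12 s, in which the tool goes at most 0.0417 m and 0.125 rad, less where a joint would pass 70% of its speed; a pose out of reach is approached as far as the arm can. OPENING is the finger opening in m, set as the command begins (- or left out keeps the last). The fingers move at their own pace and stop on an object; FORCE is the grip in N (left out, the last holds). Time passes only in rows, so rows that do not move let the fingers close. It prints the time, the measured TCP pose, the force, the opening and the grip force at its end.
- get_obs(): the state, without advancing time (a new reading comes with each control period).
- cams.camera(name): name is "side" or "top"; returns a dict with "img" (400x640x3 uint8, red, green, blue), "fx", "fy", "cx", "cy" (pixels), "xyz" and "attitude" of the camera in the world. Camera axes: x right, y down, z forward; pixel columns grow to the right and rows downward; lengths in m; the calibration is good to about 2 mm. A picture is of the moment at which its call begins. There is no depth.
- hand_in(): hands the job in; it is judged then, once.
The state is a dict: "time": time; "q": joint angles; "joint_velocities": joint speeds; "joint_torque": joint torques, N m; "position": TCP position; "tool_rot": TCP orientation; "ft_force": force on the tool from outside, world axes, zero at the start; "moment": the same for the moment, N m; "grip_width": finger opening in m; "grip_force": force on a finger pad.
Only numpy, scipy, OpenCV 4.12 (cv2) and the standard library are available. Lean on these libraries where they do the work, as an engineer would, in place of code of your own. Each camera call takes 0.05 s, during which the arm holds its last target. There are 200 camera calls.

TASK

Two small white bottles lie in one of the two white tipping trays; bring them into line for labelling: pick up that tray by its upright grip and tip it over the sloping metal V-trough, so that the bottles slide out and come to lie one behind the other along the fold, down against the stop at the trough's low end. Do not touch the bottles with the gripper, and afterwards set the emptied tray back down level on the worktop.

Things in the scene. Friction and masses are not known exactly. Their poses are not given: they have to be found in the camera images.
- tray: White V-shaped tray, 148 mm long, 68 mm wide, holding the two bottles (its twin holds a stapler). Origin: centre of its underside, z up; lip at -x (open), rear wall at +x. Its fold rises 8 degrees to the lip. Upright grip plate x 42 to 84, z 60 to 105 mm, 14 mm thick: take it across y at (63, 0, 85). 0.2 kg full. Bottles slide once the lip is tipped 17 to 24 degrees down.
- tray_lip (a point): Middle of the tray's pouring edge, the open end of its fold: (-75, 0, 27) mm in the tray's frame.
- bottle_a: White medicine bottle, 34 mm diameter, 60 mm long, with a narrower ribbed cap; 0.04 kg. At the start it lies at the tray's rear wall, cap towards the lip. Origin: centre of its base; z along its axis to the cap.
- bottle_b: An identical bottle; at the start it lies in the tray in front of bottle_a, nearer the lip. Origin and axes as for bottle_a.
- bottle_a_mid (a point): Middle of bottle_a, on its axis, 30 mm from its base.
- bottle_b_mid (a point): Middle of bottle_b, on its axis, 30 mm from its base.
- trough: Fixed metal V-trough (90 degrees) on a dark stand. Fold 175 mm long, 18 degrees steep, low end with a 46 mm stop plate towards the robot. Origin: on the fold at the stop, 22 mm above the worktop; x up the fold, z square to it, midway between the walls. Rims at z 44, y +-44 mm. Bottles slide down it; a lying one's axis is at z 24. The tray's V fits into it: tip with the lip at about x 145, z 16.

How it is judged:
By the outcome, as a careful person would: the job done as asked, in the order asked, and still so for the second after the job is handed in, with the robot touching nothing.
It also fails if it takes over 54 s, if anything falls off the work surface, if the arm or the gripper's body presses on something with over 40 N, if the wrist force passes 120 N, or if a joint passes its speed limit or range.

## Working session

There is one attempt and no reset: what is moved stays moved. The work goes in short steps, Python scripts to look and compute and a shell command to move; the robot and the scene stay as the last step left them, time stands still between calls to the robot, and variables do not carry over. Pictures are saved under pics/ and viewed, at most 10 in all, crops included, and the job is handed in when it is done.

```bash
ls; mkdir -p pics; python3 - <<'E'
from rig import robot, cams, hand_in, get_obs
import cv2,json
for n in("side","top"):
    c=cams.camera(n); cv2.imwrite(f"pics/{n}0.png",c["img"][:,:,::-1]); print(n,{k:v for k,v in c.items() if k!="img"})
print(get_obs(),robot.grip_depth)
E
```

```text
nudge.py
pics
rig.py
side {'fx': 400.4144519453997, 'fy': 400.4144519453997, 'cx': 325.2863813648351, 'cy': 205.6028210227874, 'xyz': array([0.2978645 , 0.57556312, 0.53634259]), 'attitude': array([-0.13599769,  0.87722956, -0.45585884,  0.06454176])}
top {'fx': 484.12540727012237, 'fy': 484.12540727012237, 'cx': 323.6654783634704, 'cy': 203.8508243315297, 'xyz': array([ 0.41232248, -0.10584133,  0.92177179]), 'attitude': array([ 0.70640618, -0.70593772,  0.03941934, -0.03299042])}
{'time': 0.1, 'q': array([ 1.06649993e+00,  5.28368497e-01,  1.43377287e+00, -9.07536679e-07,
        1.18140695e+00, -1.78529319e-01]), 'joint_velocities': array([-0.00021817, -0.00242794, -0.00156492, -0.00100729,  0.00138473,
       -0.00113424]), 'joint_torque': array([-3.08710569e-04, -4.40990138e+01, -1.77151644e+01,  6.34375541e-02,
        5.34616050e-02, -4.46460695e-05]), 'position': array([0.19968758, 0.59154419, 0.2216728 ]), 'tool_rot': array([ 1.62163999e-01,  9.86763336e-01, -9.21533418e-04, -3.27000665e-04]), 'ft_force': array([-0.01918474, -0.63856417,  0.3109414 ]), 'moment': array([ 0.01126989, -0.01919334,  0.02802904]), 'grip_force': 0.0, 'grip_width': 0.08682941186122267} 0.0187
```

View pics/side0.png

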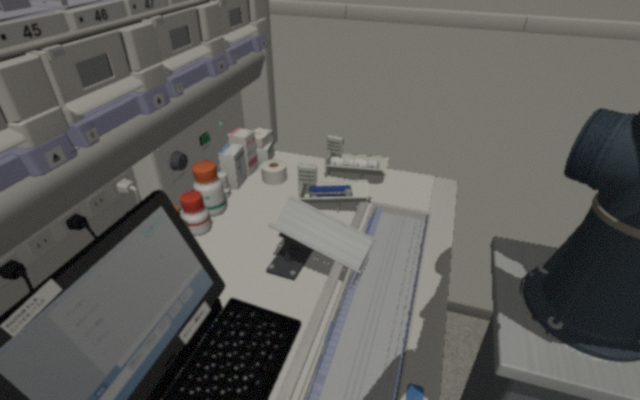

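View pics/top0.png

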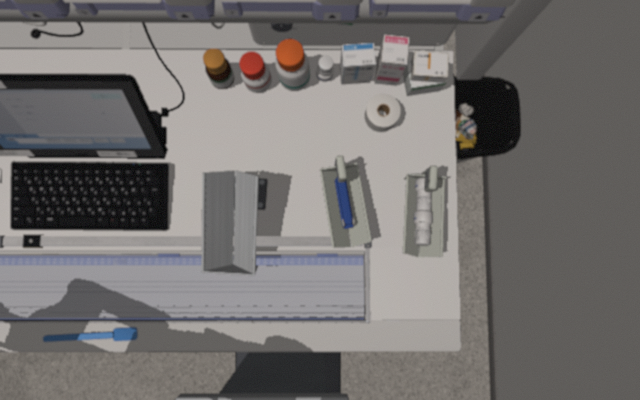

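The side view shows the stapler tray at about (335,190), the bottle tray at about (357,165) and the trough around (325,235). In the top view the bottle tray is at about (425,215) with its grip at (432,178). The stapler tray is at (347,205). The trough spans about (205..257, 172..272), with its stop towards the robot. I'll zoom in on both.

```bash
python3 - <<'E'
import cv2,numpy as np
t=cv2.imread("pics/top0.png")
a=cv2.resize(t[155:280,190:270],None,fx=4.8,fy=4.8,interpolation=cv2.INTER_CUBIC)
b=cv2.resize(t[155:280,390:470],None,fx=4.8,fy=4.8,interpolation=cv2.INTER_CUBIC)
cv2.imwrite("pics/crop1.png",np.hstack([a,b])); print(a.shape)
E
```

```text
(600, 384, 3)
```

View pics/crop1.png

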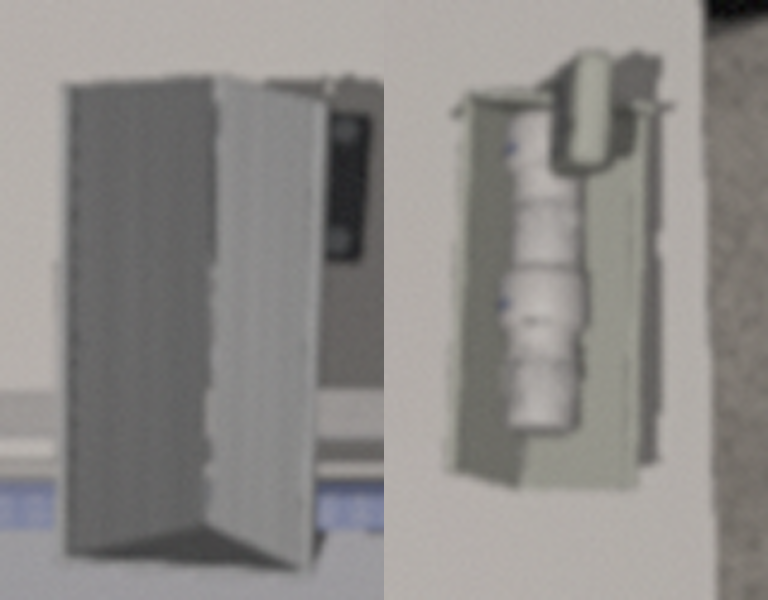

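The crop shows the trough's fold running from the stop at crop (205,525) up to (213,75). On the tray, the lip's fold end is at crop (518,487) and the grip top runs from (595,55) to (590,165). Next I fit the planar poses.

```bash
cat > h.py <<'E'
import numpy as np,cv2
from scipy.spatial.transform import Rotation as R
from scipy.optimize import least_squares
from rig import robot, cams, hand_in, get_obs
def proj(c,P):
    p=(np.atleast_2d(P)-c["xyz"])@R.from_quat(c["attitude"]).as_matrix()
    return np.c_[c["fx"]*p[:,0]/p[:,2]+c["cx"],c["fy"]*p[:,1]/p[:,2]+c["cy"]]
def pose(p,P,pitch=0,z=0):  # p=x,y,yaw
    return R.from_euler("ZY",[p[2],-pitch]).apply(np.array(P)*1e-3)+[p[0],p[1],z]
def fit(c,P,px,pitch,z,p0,w=1):
    f=lambda p:(np.c_[[w]*2 if np.isscalar(w) else (w,w)].T*(proj(c,pose(p,P,pitch,z))-px)).ravel()
    s=least_squares(f,p0); return s.x,(proj(c,pose(s.x,P,pitch,z))-px).round(1)
T18=np.radians(18)
TR=[(0,0,0),(175,0,0),(0,44,44),(0,-44,44),(175,44,44),(175,-44,44)]
TY=[(-75,0,27),(84,0,105),(42,0,105),(-75,34,61),(-75,-34,61)]
E
python3 - <<'E'
from h import *
c=cams.camera("top")
cr=lambda a,o:np.array(a)/4.8+[o,155]
a=cr([(205,525),(213,75),(65,553),(305,570),(68,85),(325,98)],190)
b=cr([(518,487),(595,53),(590,167),(450,472),(635,487)],390-80)
for P,px,pi,z in((TR,a,T18,.022),(TY,b,0,0)):
    p,r=fit(c,P,px,pi,z,[.4,-.1,0]); print(p,np.degrees(p[2]),r.tolist())
    for n in("side","top"):
        cc=cams.camera(n); f=f"pics/chk_{n}.png"; im=cv2.imread(f) if z==0 else cc["img"][:,:,::-1].copy()
        if z==0:pass
        for q in proj(cc,pose(p,P,pi,z)): cv2.circle(im,tuple(int(round(x)) for x in q),1,(0,0,255),-1)
        cv2.imwrite(f,im)
s=cv2.imread("pics/chk_side.png")[120:290,250:440];t=cv2.imread("pics/chk_top.png")[150:290,190:470]
cv2.imwrite("pics/chk.png",np.vstack([cv2.resize(np.hstack([s[:, :]]),(390,350)),np.zeros((1,390,3),np.uint8)]) if 0 else np.hstack([cv2.resize(s,None,fx=2.1,fy=2.1,interpolation=2),cv2.resize(t,(400,357),interpolation=2)]))
E
```

```text
[ 0.39286314  0.05256035 -0.06106974] -3.4990384659410063 [[0.5, -0.1], [1.0, -0.5], [-0.3, 0.8], [-0.1, 0.3], [0.0, -0.5], [-1.1, 0.0]]
[ 0.48159735 -0.29551173 -0.08887488] -5.092155462252272 [[0.7, 0.1], [0.4, -2.1], [-0.2, -1.6], [-0.3, 1.7], [-0.6, 2.0]]
```

View pics/chk.png

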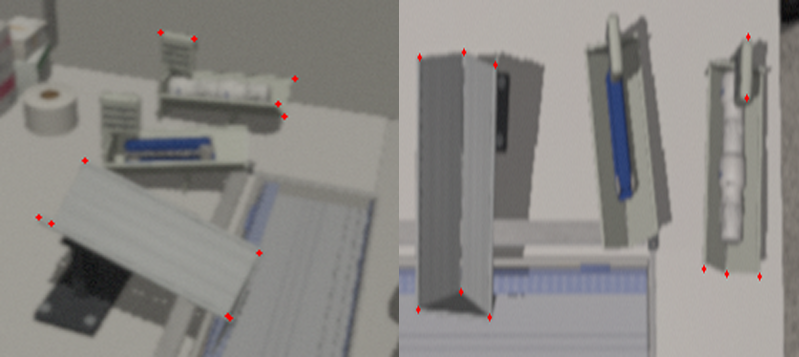

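The trough fit sits within about 1 px in both views. The tray's rim guesses pull the grip marks about 2 px too high, so I refit with the stated points only and compute the tool move.

```bash
python3 - <<'E'
from h import *
c=cams.camera("top")
b=np.array([(518,487),(595,53),(590,167)])/4.8+[310,155]
p,r=fit(c,TY[:3],b,0,0,[.48,-.3,-.09]); print(p,np.degrees(p[2]),r.tolist())
o=get_obs(); Rm=R.from_quat(o["tool_rot"]).as_matrix()
print("tool x,y axes",Rm[:,0],Rm[:,1])
g=pose(p,(63,0,98))[0]; tcp=g-[0,0,robot.grip_depth]; print("grasp",g)
ty=np.array([-np.sin(p[2]),np.cos(p[2]),0]); d=Rm.T@ty; print("turn about tool z",np.arctan2(-d[0],d[1]))
print("shift in tool axes",Rm.T@(tcp-o["position"]),o["time"])
E
```

```text
[ 0.47946764 -0.29476186 -0.09771723] -5.598785028560972 [[-0.0, 1.3], [0.4, -0.8], [-0.4, -0.4]]
tool x,y axes [-9.47388369e-01  3.20086352e-01  7.27589689e-05] [ 3.20086312e-01  9.47388326e-01 -3.34149547e-04]
grasp 0.5421670955224722
turn about tool z -0.22810341215534277
shift in tool axes [-0.34014451  0.06221246 -0.30110871] 0.4
```

```bash
python3 nudge.py '[[0,0,0,-0.114],[0,0,0,-0.114],[0,0,0,0]]' 0.05 60; cat >> h.py <<'E'
def to(tcp,yaw=None):
    o=get_obs(); Rm=R.from_quat(o["tool_rot"]).as_matrix(); print("t",round(o["time"],2),"shift",(Rm.T@(np.array(tcp)-o["position"])).round(4),"at",o["position"].round(4),"y-axis yaw",np.arctan2(-Rm[0,1],Rm[1,1]).round(4),"F",o["ft_force"].round(1),"grip",o["grip_width"].round(4),o["grip_force"].round(1))
E
python3 - <<'E'
from h import *
g=pose([.4795,-.2948,-.0977],(63,0,98))-[0,0,robot.grip_depth]; print(g); to(g)
E
```

```text
time: 0.65
position: [0.2, 0.5921, 0.2225]
tool_rot: [0.048, 0.999, -0.0, 0.0]
ft_force: [0.4, -0.3, 0.8]
grip_width: 0.0744
grip_force: 0.0
[ 0.54219956 -0.30094531  0.0793    ]Traceback (most recent call last):
  File "<stdin>", line 2, in <module>
  File "h.py", line 17, in to
    o=get_obs(); Rm=R.from_quat(o["tool_rot"]).as_matrix(); print("t",round(o["time"],2),"shift",(Rm.T@(np.array(tcp)-o["position"])).round(4),"at",o["position"].round(4),"y-axis yaw",np.arctan2(-Rm[0,1],Rm[1,1]).round(4),"F",o["ft_force"].round(1),"grip",o["grip_width"].round(4),o["grip_force"].round(1))
                                                                                                                                                                                                                                                                      ^^^^^^^^^^^^^^^^^^^^^
AttributeError: 'float' object has no attribute 'round'
```

```bash
sed -i 's/o\["grip_width"\].round(4),o\["grip_force"\].round(1)/np.round(o["grip_width"],4),np.round(o["grip_force"],1)/' h.py
python3 nudge.py '[[-0.017,-0.034,0,0],[-0.017,-0.034,0,0],[-0.017,-0.034,0,0],[-0.017,-0.034,0,0],[-0.017,-0.034,0,0],[-0.017,-0.034,0,0],[-0.017,-0.034,0,0],[-0.017,-0.034,0,0],[-0.017,-0.034,0,0],[-0.017,-0.034,0,0],[-0.017,-0.034,0,0],[-0.017,-0.034,0,0],[-0.017,-0.034,0,0],[-0.017,-0.034,0,0],[-0.017,-0.034,0,0],[-0.017,-0.034,0,0],[-0.017,-0.034,0,0],[-0.017,-0.034,0,0],[-0.017,-0.034,0,0],[-0.017,-0.034,0,0]]'
python3 nudge.py '[[-0.017,-0.034,0,0],[-0.017,-0.034,0,0],[-0.017,-0.034,0,0],[-0.017,-0.034,0,0],[-0.017,-0.034,0,0],[0,0,0,0]]'
python3 - <<'E'
from h import *
to([.5422,-.3009,.0793])
E
```

```text
time: 2.32
position: [0.4724, -0.1199, 0.2228]
tool_rot: [0.051, 0.999, -0.0, 0.0]
ft_force: [0.2, 1.4, 0.9]
grip_width: 0.0502
grip_force: 0.0
time: 2.82
position: [0.543, -0.3035, 0.2228]
tool_rot: [0.053, 0.999, -0.003, 0.003]
ft_force: [1.6, -0.7, 0.4]
grip_width: 0.0499
grip_force: 0.0
t 2.82 shift [0.0019 0.0035 0.1435] at [ 0.543  -0.3035  0.2228] y-axis yaw -0.1053 F [ 1.6 -0.7  0.4] grip 0.0499 0.0
```

```bash
python3 nudge.py '[[0.001,0.001,0.03,0],[0.001,0.001,0.03,0],[0,0,0.03,0],[0,0,0.03,0],[0,0,0.023,0],[0,0,0,0],[0,0,0,0]]'
python3 - <<'E'
from h import *
to([.5422,-.3009,.0793])
c=cams.camera("top"); s=cams.camera("side")
a=cv2.resize(c["img"][150:270,385:485,::-1],(400,480),interpolation=2); b=cv2.resize(s["img"][100:200,300:400,::-1],(400,400),interpolation=2)
b=np.vstack([b,np.zeros((80,400,3),np.uint8)]); cv2.imwrite("pics/g1.png",np.hstack([a,b]))
E
```

```text
time: 3.4
position: [0.5375, -0.2925, 0.0786]
tool_rot: [0.05, 0.999, 0.001, -0.001]
ft_force: [-0.2, -0.6, 0.4]
grip_width: 0.0499
grip_force: 0.0
t 3.4 shift [-0.0055 -0.0079 -0.0008] at [ 0.5375 -0.2925  0.0786] y-axis yaw -0.0995 F [-0.2 -0.6  0.4] grip 0.0499 0.0
```

View pics/g1.png

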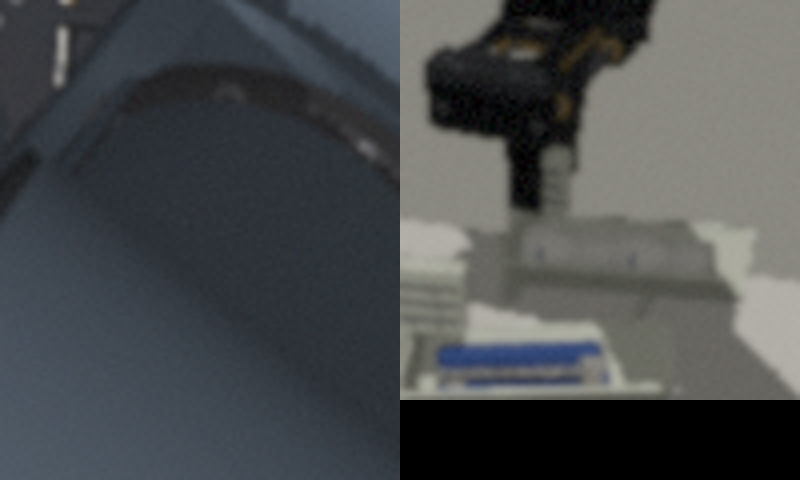

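The finger is over the grip plate: finger at crop x 508–542, plate out to 572. Fore-aft it is already centred, so I only shift sideways and close.

```bash
python3 nudge.py '[[0,-0.008,0,0],[0,0,0,0]]'
python3 nudge.py '[[0,0,0,0],[0,0,0,0],[0,0,0,0],[0,0,0,0],[0,0,0,0]]' 0 60
python3 nudge.py '[[0,0,-0.01,0],[0,0,-0.02,0],[0,0,-0.02,0],[0,0,0,0],[0,0,0,0]]'
python3 - <<'E'
from h import *
to([.5422,-.3009,.1293])
s=cams.camera("side")
cv2.imwrite("pics/g2.png",cv2.resize(s["img"][100:200,290:410,::-1],(600,500),interpolation=2))
E
```

```text
time: 3.67
position: [0.5388, -0.3035, 0.0817]
tool_rot: [0.049, 0.999, -0.002, 0.002]
ft_force: [0.2, 0.3, 0.5]
grip_width: 0.0502
grip_force: 0.0
time: 4.08
position: [0.5374, -0.301, 0.0796]
tool_rot: [0.049, 0.999, 0.0, -0.0]
ft_force: [0.3, 0.0, 0.2]
grip_width: 0.0245
grip_force: 0.0
time: 4.5
position: [0.5381, -0.3015, 0.1307]
tool_rot: [0.049, 0.999, -0.001, 0.001]
ft_force: [0.0, -0.3, -2.9]
grip_width: 0.0131
grip_force: 60.0
t 4.5 shift [-0.004   0.001   0.0014] at [ 0.5381 -0.3015  0.1307] y-axis yaw -0.0977 F [ 0.  -0.3 -2.9] grip 0.0131 60.0
```

View pics/g2.png

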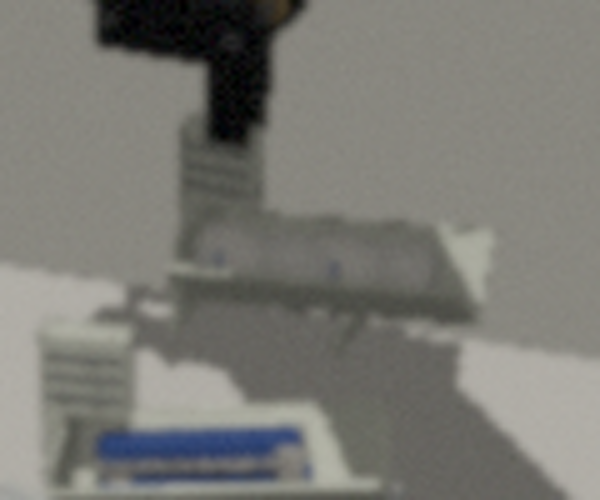

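The tray is lifted and level, with the bottles inside and the fingers holding only the top 12–15 mm of the plate (crop finger (240,135), plate (180..265,118..215)). I estimate the tray's pose in the hand from this picture.

```bash
python3 - <<'E'
from h import *
c=cams.camera("side"); o=get_obs(); yaw=-.0977
P=[(84,7,105),(42,7,105),(-75,34,61),(-75,-34,61)]
px=np.array([(183,118),(263,143),(474,300),(494,232)])/5+[290,100]
def w(p,P): # x,z of tray at grip plate pt (63,0,90), tilt lip-down
    q=(np.array(P)-[63,0,90])*1e-3
    return R.from_euler("ZY",[yaw,-p[2]]).apply(q)+[p[0],o["position"][1],p[1]]
s=least_squares(lambda p:(proj(c,w(p,P))-px).ravel(),[.54,.13,0])
print(s.x,np.degrees(s.x[2]),(proj(c,w(s.x,P))-px).round(1).tolist(),o["position"])
print("rear rim", (proj(c,w(s.x,[(74,34,40),(74,34,50)]))-[290,100])*5)
E
```

```text
[0.54185663 0.12181089 0.03730296] 2.137302051400264 [[-0.6, 0.4], [-0.5, -1.1], [-1.3, -0.3], [2.4, 1.1]] [ 0.53666767 -0.30043258  0.12862612]
rear rim [[171.49602308 266.57816872]
 [172.38516881 248.55586811]]
```

Overlap is only about 8 mm, because the lift began before the fingers had shut. I set the tray back down and take a proper grip.

```bash
python3 nudge.py '[[0,0,0.012,0],[0,0,0.01,0],[0,0,0.006,0],[0,0,0.003,0],[0,0,0.002,0],[0,0,0,0]]'
python3 nudge.py '[[0,0,0,0],[0,0,0,0],[0,0,0,0]]' 0.03 60
python3 - <<'E'
from h import *
to([.5422,-.301,.086])
E
```

```text
time: 5.1
position: [0.537, -0.3008, 0.0989]
tool_rot: [0.049, 0.999, 0.0, -0.001]
ft_force: [-4.7, 3.4, 19.3]
grip_width: 0.0128
grip_force: 60.0
time: 5.35
position: [0.5371, -0.3009, 0.0957]
tool_rot: [0.049, 0.999, 0.0, -0.0]
ft_force: [-0.5, -0.7, -0.4]
grip_width: 0.0253
grip_force: 0.0
t 5.35 shift [-0.0051  0.0004  0.0097] at [ 0.5371 -0.3009  0.0957] y-axis yaw -0.0978 F [-0.5 -0.7 -0.4] grip 0.0253 0.0
```

```bash
python3 nudge.py '[[-0.005,0,0.01,0],[0,0,0,0],[0,0,0,0]]'
python3 nudge.py '[[0,0,0,0],[0,0,0,0],[0,0,0,0],[0,0,0,0],[0,0,0,0]]' 0 60
python3 nudge.py '[[0,0,-0.01,0],[0,0,-0.03,0],[0,0,-0.03,0],[0,0,-0.03,0],[0,0,-0.03,0],[0,0,-0.02,0],[0,0,0,0],[0,0,0,0]]'
python3 - <<'E'
from h import *
o=get_obs(); tr=[.3929,.0526,-.0611]
def grip(lx,lz,th):  # TCP for lip at trough(lx,lz), tilt th; grip at plate (63,0,85+18.7) tcp at z85
    L=pose(tr,(lx,0,lz),T18,.022); t=np.radians(th); d=np.array([138,0,58.])  # lip->tcp point (63,0,85)
    v=np.array([138*np.cos(t)-58*np.sin(t),0,58*np.cos(t)+138*np.sin(t)])*1e-3
    return L+R.from_euler("z",tr[2]).apply(v)
for a in((145,30,0),(145,16,10),(145,16,20),(145,16,30),(145,16,35)): print(a,grip(*a))
g=grip(145,60,0); to(g)
E
```

```text
time: 5.6
position: [0.5419, -0.3011, 0.0848]
tool_rot: [0.049, 0.999, 0.001, -0.001]
ft_force: [0.0, -0.4, -0.3]
grip_width: 0.0295
grip_force: 0.0
time: 6.02
position: [0.5424, -0.3016, 0.0866]
tool_rot: [0.049, 0.999, -0.0, 0.0]
ft_force: [0.6, -1.1, -0.5]
grip_width: 0.0134
grip_force: 60.0
time: 6.68
position: [0.5427, -0.3018, 0.2379]
tool_rot: [0.049, 0.999, -0.001, 0.001]
ft_force: [-0.1, 0.1, -2.5]
grip_width: 0.0136
grip_force: 60.0
(145, 30, 0) [0.65903514 0.03631888 0.15333916]
(145, 16, 10) [0.65120789 0.03679772 0.16310667]
(145, 16, 20) [0.63524627 0.03777419 0.18372532]
(145, 16, 30) [0.61595343 0.03895445 0.20125384]
(145, 16, 35) [0.6052375  0.03961001 0.20868874]
t 6.68 shift [-0.0734  0.3476  0.0557] at [ 0.5427 -0.3018  0.2379] y-axis yaw -0.0978 F [-0.1  0.1 -2.5] grip 0.0136 60.0
```

```bash
python3 nudge.py '[[-0.002,0.008,0,0],[-0.003,0.014,0,0],[-0.004,0.02,0,0],[-0.004,0.02,0,0],[-0.004,0.02,0,0],[-0.004,0.02,0,0],[-0.004,0.02,0,0],[-0.005,0.02,0,0],[-0.005,0.02,0,0],[-0.005,0.02,0,0],[-0.005,0.02,0,0],[-0.005,0.02,0,0],[-0.005,0.02,0,0],[-0.005,0.02,0,0],[-0.005,0.02,0,0],[-0.004,0.02,0,0],[-0.003,0.02,0,0],[-0.003,0.016,0,0],[-0.002,0.01,0,0],[0,0.005,0,-0.0367]]'
python3 nudge.py '[[0,0,0,0],[0,0,0,0]]'
python3 - <<'E'
from h import *
to([.6498,.0369,.1817])
for n,r in(("side",(150,280,250,410)),("top",(130,280,180,290))):
    im=cams.camera(n)["img"][:,:,::-1]; cv2.imwrite(f"pics/p_{n}.png",im)
a=cv2.imread("pics/p_side.png")[130:290,230:430]
cv2.imwrite("pics/p1.png",cv2.resize(a,(750,600),interpolation=2))
E
```

```text
time: 8.35
position: [0.6526, 0.0452, 0.2345]
tool_rot: [0.029, 1.0, 0.001, -0.002]
ft_force: [0.4, -0.6, -1.8]
grip_width: 0.0137
grip_force: 60.0
time: 8.52
position: [0.6526, 0.0429, 0.2352]
tool_rot: [0.03, 1.0, -0.0, -0.001]
ft_force: [-0.3, -0.7, -1.7]
grip_width: 0.0137
grip_force: 60.0
t 8.52 shift [ 0.0023 -0.0062  0.0535] at [0.6526 0.0429 0.2352] y-axis yaw -0.0608 F [-0.3 -0.7 -1.7] grip 0.0137 60.0
```

View pics/p1.png

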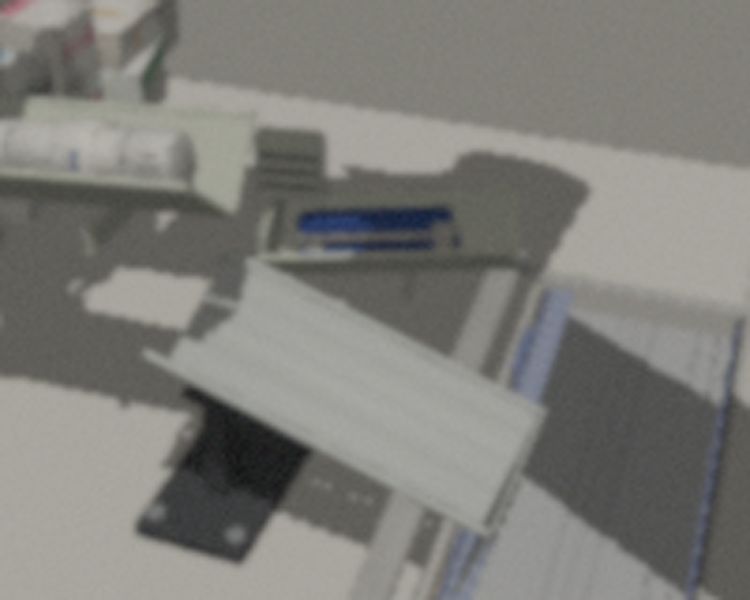

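The tray is level above the trough's upper end with both bottles inside (lip at crop (215,180), trough top end (205,310)). I lower it to first contact.

```bash
python3 nudge.py '[[0.002,-0.003,0.01,0],[0,-0.003,0.02,0],[0,0,0.02,0],[0,0,0.016,0],[0,0,0.006,0],[0,0,0,0],[0,0,0,0]]'
python3 nudge.py '[[0,0,0.003,0],[0,0,0.003,0],[0,0,0,0]]'
python3 - <<'E'
from h import *
to([.6498,.0369,.1500])
E
```

```text
time: 9.2
position: [0.6511, 0.0358, 0.1644]
tool_rot: [0.031, 1.0, -0.0, -0.0]
ft_force: [1.0, -0.0, -1.5]
grip_width: 0.0135
grip_force: 60.0
time: 9.45
position: [0.6513, 0.0363, 0.1589]
tool_rot: [0.031, 1.0, -0.0, 0.0]
ft_force: [-0.6, -0.3, -2.0]
grip_width: 0.0134
grip_force: 60.0
t 9.45 shift [0.0015 0.0005 0.0089] at [0.6513 0.0363 0.1589] y-axis yaw -0.0611 F [-0.6 -0.3 -2. ] grip 0.0134 60.0
```

```bash
python3 nudge.py '[[0,0,0.003,0],[0,0,0.003,0],[0,0,0,0]]'; python3 nudge.py '[[0,0,0.003,0],[0,0,0.003,0],[0,0,0,0]]'
```

```text
time: 9.7
position: [0.6507, 0.0364, 0.152]
tool_rot: [0.03, 1.0, 0.0, -0.0]
ft_force: [0.5, 0.4, -2.8]
grip_width: 0.0135
grip_force: 60.0
time: 9.95
position: [0.6508, 0.0368, 0.146]
tool_rot: [0.031, 1.0, 0.001, -0.0]
ft_force: [-0.3, 0.3, -1.5]
grip_width: 0.0136
grip_force: 60.0
```

```bash
python3 nudge.py '[[0,0,0.003,0],[0,0,0.002,0],[0,0,0,0]]'; python3 - <<'E'
from h import *
to([.6498,.0369,.1400])
cv2.imwrite("pics/p2.png",cv2.resize(cams.camera("side")["img"][150:270,220:400,::-1],(750,500),interpolation=2))
E
```

```text
time: 10.2
position: [0.6523, 0.0366, 0.1422]
tool_rot: [0.031, 1.0, 0.0, 0.001]
ft_force: [2.0, 2.1, 3.0]
grip_width: 0.0134
grip_force: 60.0
t 10.2 shift [0.0025 0.0001 0.0022] at [0.6523 0.0366 0.1422] y-axis yaw -0.0616 F [2.  2.1 3. ] grip 0.0134 60.0
```

View pics/p2.png

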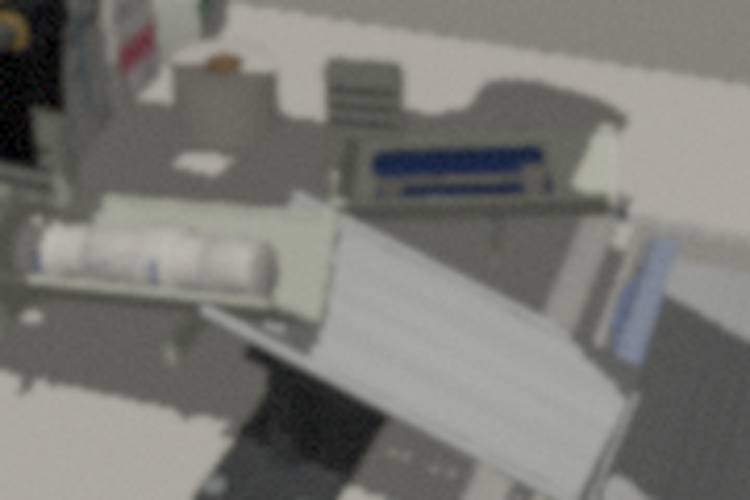

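The lip is now in contact inside the trough's upper end, with the bottles still in the tray at crop (50–270,255). Now I loosen the grip so the plate can pivot between the pads, and raise the hand gently.

```bash
cat > look.py <<'E'
import sys; from h import *
to([.6498,.0369,.15]); c=cams.camera("side"); cv2.imwrite(sys.argv[1],cv2.resize(c["img"][150:270,220:400,::-1],(750,500),interpolation=2))
g=cv2.cvtColor(c["img"],cv2.COLOR_RGB2HSV); b=cv2.imread("pics/p2.png")
E
python3 nudge.py '[[0,0,-0.002,0],[0,0,0,0]]' - 6; python3 nudge.py '[[0.001,0,-0.003,0],[0.001,0,-0.003,0],[0.002,0,-0.003,0],[0.002,0,-0.003,0],[0,0,0,0]]'
```

```text
time: 10.42
position: [0.6506, 0.0361, 0.1434]
tool_rot: [0.03, 1.0, -0.0, -0.001]
ft_force: [0.1, 0.2, -1.1]
grip_width: 0.0138
grip_force: 6.0
time: 10.83
position: [0.6448, 0.0366, 0.1563]
tool_rot: [0.03, 1.0, -0.0, 0.0]
ft_force: [0.9, -0.2, -1.6]
grip_width: 0.0139
grip_force: 6.0
```

```bash
cat > tilt.py <<'E'
import sys; from h import *
YAW=-.0611; REF=np.array([.6510,.0366,.1425])
def W(q,tcp,th): # q rel. pivot (tray plane, m); pivot 10 mm above tcp
    return R.from_euler("ZY",[YAW,-th]).apply(q)+tcp+[0,0,.010]
c=cams.camera("side"); o=get_obs(); im=c["img"]
cv2.imwrite(sys.argv[1],im[:,:,::-1])
ref=np.zeros((400,640),np.uint8); ref[150:270,220:400]=cv2.resize(cv2.imread("pics/p2.png",0),(180,120),interpolation=cv2.INTER_AREA)
m=np.zeros_like(ref); cv2.fillPoly(m,[(np.array([(25,225),(270,235),(278,290),(30,270)])/4.1667+[220,150]).astype(int)],255)
p=cv2.goodFeaturesToTrack(ref,25,.02,3,mask=m)
n,st,e=cv2.calcOpticalFlowPyrLK(ref,cv2.cvtColor(im,cv2.COLOR_RGB2GRAY),p,None,winSize=(13,13),maxLevel=3)
ok=st.ravel()==1; p=p[ok].reshape(-1,2); n=n[ok].reshape(-1,2)
Rc=R.from_quat(c["attitude"]).as_matrix(); nrm=np.array([-np.sin(YAW),np.cos(YAW),0])
ray=np.c_[(p-[c["cx"],c["cy"]])/c["fx"],np.ones(len(p))]@Rc.T
s=((REF-c["xyz"])@nrm+.01)/(ray@nrm)
q=R.from_euler("z",YAW).inv().apply(c["xyz"]+s[:,None]*ray-REF-[0,0,.010])
r=least_squares(lambda t:(proj(c,W(q,o["position"],t[0]))-n).ravel(),[0.],loss="soft_l1")
print("tilt deg",np.degrees(r.x).round(1),"n",len(p),"res px",np.median(np.abs(r.fun)).round(2),"flow",np.median(n-p,axis=0).round(1))
to([.6498,.0369,.15])
E
python3 tilt.py pics/t1.png
```

```text
tilt deg [6.3] n 17 res px 0.78 flow [ 0.8 -1.6]
t 10.88 shift [-0.0048  0.0005  0.0061] at [0.645  0.0367 0.1561] y-axis yaw -0.0611 F [ 0.1  0.5 -2.5] grip 0.014 6.0
```

Tilt is 6° and follows the hand, so the pivot works. I keep raising.

```bash
python3 nudge.py '[[0.001,0,-0.004,0],[0.001,0,-0.004,0],[0.001,0,-0.004,0],[0.002,0,-0.004,0],[0.002,0,-0.004,0],[0.002,0,-0.004,0],[0,0,0,0]]'; python3 tilt.py pics/t2.png
```

```text
time: 11.47
position: [0.6362, 0.0372, 0.1807]
tool_rot: [0.031, 1.0, -0.0, 0.001]
ft_force: [-0.3, -0.2, -1.3]
grip_width: 0.0142
grip_force: 6.0
tilt deg [21.5] n 17 res px 16.68 flow [-4.6 -2.5]
t 11.52 shift [-0.0135  0.0004  0.0303] at [0.6362 0.0373 0.1803] y-axis yaw -0.0612 F [-0.5  0.9 -0.7] grip 0.0136 6.0
```

```bash
python3 nudge.py '[[0.003,0,-0.003,0],[0.003,0,-0.003,0],[0.003,0,-0.003,0],[0.003,0,-0.003,0],[0.003,0,-0.003,0],[0.003,0,-0.003,0],[0.003,0,-0.003,0],[0.003,0,-0.003,0],[0,0,0,0],[0,0,0,0],[0,0,0,0],[0,0,0,0]]'; python3 look.py pics/p3.png
```

```text
time: 12.52
position: [0.6122, 0.0387, 0.2034]
tool_rot: [0.031, 1.0, 0.0, -0.0]
ft_force: [0.3, 0.3, -0.8]
grip_width: 0.0137
grip_force: 6.0
t 12.52 shift [-0.0376  0.0005  0.0534] at [0.6122 0.0387 0.2034] y-axis yaw -0.0611 F [ 0.3  0.3 -0.8] grip 0.0137 6.0
```

View pics/p3.png

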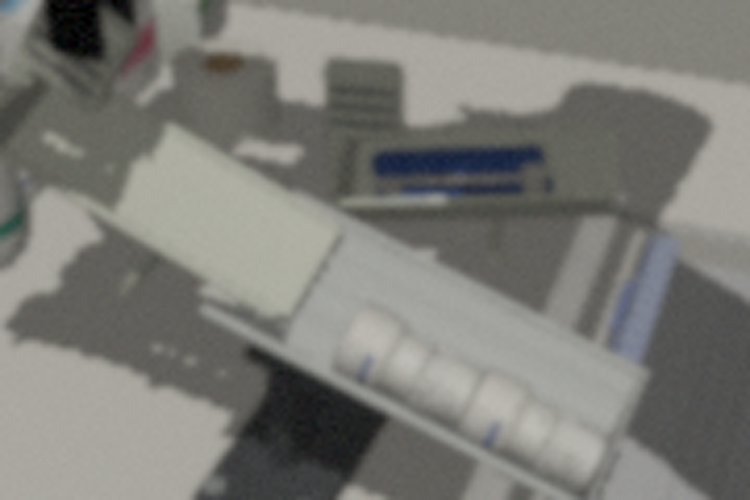

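Both bottles lie end to end along the fold at the stop (crop (345–605, 310–490)), and the tray is empty. I firm the grip, lift clear and carry the tray back.

```bash
python3 nudge.py '[[0,0,0,0],[0,0,0,0],[-0.001,0,-0.005,0],[-0.002,0,-0.01,0],[-0.002,0,-0.015,0],[-0.002,0,-0.02,0],[0,0,-0.02,0],[0,0,-0.015,0],[0,0,-0.005,0],[0,0,0,0]]' - 60
python3 nudge.py '[[0.003,-0.008,0,0],[0.005,-0.014,0,0],[0.007,-0.02,0,0],[0.007,-0.02,0,0],[0.007,-0.02,0,0],[0.007,-0.02,0,0],[0.007,-0.02,0,0],[0.007,-0.02,0,0],[0.007,-0.02,0,0],[0.007,-0.02,0,0],[0.007,-0.02,0,0],[0.007,-0.02,0,0],[0.007,-0.02,0,0],[0.007,-0.02,0,0],[0.007,-0.02,0,0],[0.007,-0.02,0,0],[0.007,-0.02,0,0],[0.006,-0.016,0,0],[0.004,-0.01,0,0],[0,0,0,0]]'
python3 - <<'E'
from h import *
to([.475,-.301,.145])
cv2.imwrite("pics/t4.png",cams.camera("side")["img"][:,:,::-1])
E
```

```text
time: 13.4
position: [0.6204, 0.0382, 0.2961]
tool_rot: [0.031, 1.0, -0.0, 0.003]
ft_force: [-0.5, -0.6, -1.0]
grip_width: 0.0135
grip_force: 60.0
time: 15.07
position: [0.4731, -0.3037, 0.2925]
tool_rot: [0.032, 0.999, 0.0, -0.001]
ft_force: [-0.5, -0.7, -1.6]
grip_width: 0.0133
grip_force: 60.0
t 15.07 shift [-0.002   0.0028  0.1475] at [ 0.4731 -0.3037  0.2925] y-axis yaw -0.0645 F [-0.5 -0.7 -1.6] grip 0.0133 60.0
```

```bash
python3 nudge.py '[[0,0,0.01,0],[0,0,0.025,0],[0,0,0.03,0],[0,0,0.03,0],[0,0,0.025,0],[0,0,0.015,0],[0,0,0.01,0],[0,0,0,0],[0,0,0,0]]'
python3 nudge.py '[[0,0,0.004,0],[0,0,0.004,0],[0,0,0.004,0],[0,0,0,0]]' - 8
python3 nudge.py '[[0,0,0.004,0],[0,0,0.003,0],[0,0,0,0]]'
```

```text
time: 15.87
position: [0.4754, -0.3008, 0.1483]
tool_rot: [0.03, 1.0, 0.0, -0.0]
ft_force: [0.3, -0.4, -1.5]
grip_width: 0.0133
grip_force: 60.0
time: 16.2
position: [0.475, -0.3014, 0.1364]
tool_rot: [0.031, 1.0, 0.0, -0.0]
ft_force: [-0.5, 0.7, -1.9]
grip_width: 0.0143
grip_force: 8.0
time: 16.45
position: [0.4748, -0.3013, 0.129]
tool_rot: [0.031, 1.0, 0.0, -0.0]
ft_force: [0.4, 0.1, -0.9]
grip_width: 0.0141
grip_force: 8.0
```

```bash
python3 nudge.py '[[-0.003,0,0.003,0],[-0.004,0,0.003,0],[-0.005,0,0.003,0],[-0.005,0,0.003,0],[-0.005,0,0.003,0],[-0.005,0,0.003,0],[-0.005,0,0.003,0],[0,0,0,0]]'
python3 nudge.py '[[-0.005,0,0.003,0],[-0.005,0,0.003,0],[-0.005,0,0.003,0],[0,0,0,0]]'
python3 nudge.py '[[-0.005,0,0.003,0],[-0.005,0,0.003,0],[-0.005,0,0.003,0],[0,0,0,0]]'
```

```text
time: 17.12
position: [0.5086, -0.3038, 0.1083]
tool_rot: [0.03, 1.0, -0.0, 0.001]
ft_force: [-0.1, 0.2, -1.2]
grip_width: 0.014
grip_force: 8.0
time: 17.45
position: [0.5232, -0.3047, 0.0992]
tool_rot: [0.03, 1.0, -0.0, 0.001]
ft_force: [1.0, -0.1, 0.9]
grip_width: 0.014
grip_force: 8.0
time: 17.78
position: [0.5375, -0.3051, 0.0895]
tool_rot: [0.03, 1.0, 0.0, -0.0]
ft_force: [0.3, 0.2, -1.4]
grip_width: 0.014
grip_force: 8.0
```

```bash
python3 - <<'E'
from h import *
to([.542,-.301,.085])
c=cams.camera("side"); cv2.imwrite("pics/t5.png",c["img"][:,:,::-1])
cv2.imwrite("pics/p4.png",cv2.resize(c["img"][100:270,240:440,::-1],(700,595),interpolation=2))
E
```

```text
t 17.78 shift [-0.0043  0.0044  0.0045] at [ 0.5375 -0.3051  0.0895] y-axis yaw -0.0607 F [ 0.3  0.2 -1.4] grip 0.014 8.0
```

```bash
python3 nudge.py '[[-0.003,0,0.003,0],[-0.002,0,0.002,0],[0,0,0,0]]'; python3 nudge.py '[[0,0,0.002,0],[0,0,0.002,0],[0,0,0,0]]'; python3 nudge.py '[[0,0,0.002,0],[0,0,0.002,0],[0,0,0,0]]'
```

```text
time: 18.08
position: [0.5422, -0.3054, 0.0856]
tool_rot: [0.031, 1.0, 0.0, -0.0]
ft_force: [-1.0, 1.3, 0.9]
grip_width: 0.0137
grip_force: 8.0
time: 18.33
position: [0.5419, -0.3054, 0.0818]
tool_rot: [0.031, 1.0, 0.0, -0.0]
ft_force: [-0.3, 2.2, 3.3]
grip_width: 0.014
grip_force: 8.0
time: 18.58
position: [0.5422, -0.3054, 0.0779]
tool_rot: [0.031, 1.0, 0.0, 0.0]
ft_force: [0.0, 1.9, 3.9]
grip_width: 0.0139
grip_force: 8.0
```

The hand meets steady resistance, with the pads sliding down the plate, so the tray is seated. I release and withdraw.

```bash
python3 nudge.py '[[0,0,0,0],[0,0,0,0],[0,0,0,0],[0,0,0,0],[0,0,0,0]]' 0.045 8
python3 nudge.py '[[0,0,-0.01,0],[0,0,-0.02,0],[0,0,-0.03,0],[0,0,-0.03,0],[0,0,-0.03,0],[0,0,-0.02,0],[0,0,0,0],[0,0,0,0]]'
python3 - <<'E'
from h import *
to([.54,-.3,.2])
s=cams.camera("side")["img"][:,:,::-1]
a=cv2.resize(s[110:280,240:440],None,fx=3.5,fy=3.5,interpolation=2)
cv2.imwrite("pics/f1.png",a)
E
```

```text
time: 19.0
position: [0.5419, -0.3057, 0.0773]
tool_rot: [0.031, 1.0, 0.0, -0.0]
ft_force: [0.3, 0.2, 0.6]
grip_width: 0.0392
grip_force: 0.0
time: 19.67
position: [0.5427, -0.3061, 0.2196]
tool_rot: [0.03, 1.0, -0.001, 0.002]
ft_force: [-1.1, 0.2, -0.4]
grip_width: 0.0448
grip_force: 0.0
t 19.67 shift [0.0031 0.006  0.0196] at [ 0.5427 -0.3061  0.2196] y-axis yaw -0.061 F [-1.1  0.2 -0.4] grip 0.0448 0.0
```

View pics/f1.png

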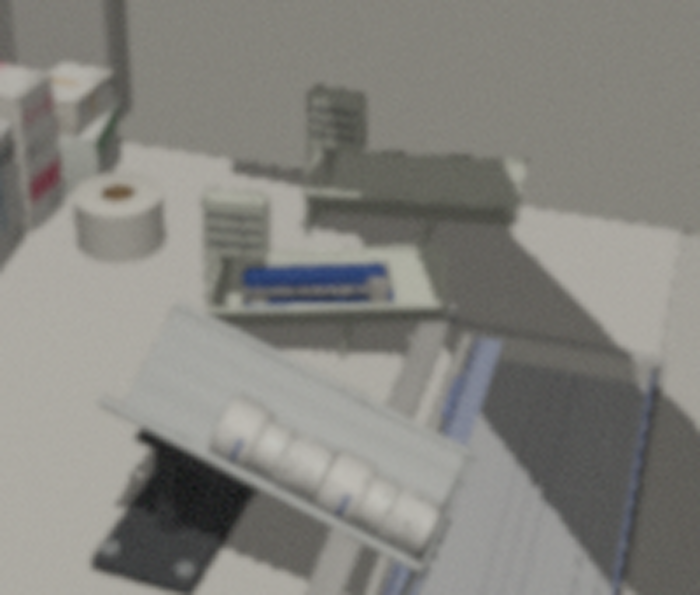

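The last picture shows both bottles in line in the trough at the stop (crop (215–435, 400–550)). The emptied tray stands level on its feet beside the stapler tray (crop (305–525, 85–220)), and the gripper is clear. I hand in.

```bash
python3 -c "
from rig import robot, cams, hand_in, get_obs
print(hand_in())"
```

```text
the job is handed in; nothing more can be done
None
```

The job is handed in at about 20 s, and the hand-in call returned no verdict: in the last picture both bottles lie one behind the other along the fold against the trough's stop, never touched by the gripper, and the emptied tray stands level on the worktop.

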